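Ready the bur stand: pot mouth-up, cover held open

ROBOT

A 7-joint arm with a two-finger parallel gripper is mounted at the origin on the work surface. World frame = base frame: x ahead of the robot, y to its left, z up, the work surface at z = 0. Lengths are in m, angles in rad, forces in N, time in s.
With the tool pointing down it reaches from about 0.4 to 0.85 m from the base axis. Payload 10.4 kg.
Tool frame: the origin (TCP) lies at the very end of the fingers, on their centre line; the grasp point (between the pads) lies 19 mm behind it; z points along the fingers, y is the direction in which the jaws open and shut (so a half turn about z gives the same grasp; the last joint's range is limited). The gripper opens to 85 mm and grips with 20 to 120 N. Pads are 22 mm wide; open, the fingers measure 114 mm over their backs; the gripper's body (76 mm by 85 mm) begins 54 mm behind the grasp point. The pads swing forward as they close: fully open they stand 13 mm farther back than shut.
Start: joints at [-1.131, 0.332, -0.065, 1.46, 0.022, 1.35, -0.088], TCP at [0.279, 0.559, 0.231] pointing down, gripper open.
Joint ranges: [-2.6, 2.6], [-0.5, 2.12], [-1.47, 1.34], [0.16, 2.42], [-1.27, 4.41], [0.06, 2.06], [-2.6, 2.6]. Speed limits (rad/s): [2.22, 2.22, 2.79, 2.79, 3.14, 3.14, 3.14].

INTERFACE

Orientations are given as a unit quaternion [x, y, z, w].
In Python, from workcell import manip gives the robot as it stands.
- The arm moves only by the tool arm_command, never from a script. Its arguments are lists of equal length, an entry for each row: "slide": the shift along the tool's x, y, z in mm, a list of three; "turn": the turn about the tool's z in degrees; "grip": the closure, from 0 (fully open) to 1 (shut). In form: {"slide": [[tx, ty, tz], ...], "turn": [turn, ...], "grip": [grip, ...]}. A call has 1 to 10 rows; each row shifts and turns the commanded pose from where the row before left it, along the tool's axes as they then stand; what a row does not reach is not made up. A row lasts 1/12 s, in which the tool goes at most 41.7 mm and 7.16 degrees, less where a joint would pass 70% of its speed; a pose out of reach is approached as far as the arm can. A call with a gripper value outside its range is refused whole. The fingers move at their own pace and stop on an object; "newtons" is the grip in N (left out, the last holds). Time passes only in rows, so rows that do not move let the fingers close. It gives the time, the measured TCP pose, the force and the opening at its end, in the units of the state.
- manip.get_obs(): the state, without advancing time (a new reading comes with each control period).
- manip.camera(name): name is "side" or "top"; returns the picture (384x512x3 uint8, blue, green, red); there is no depth.
- manip.camera_info(name): a dict with "fx", "fy", "cx", "cy" (pixels), "rvec" (rotation vector, rad) and "tvec" (3), from world to camera coordinates, as OpenCV has them. Camera axes: x right, y down, z forward; pixel columns grow to the right and rows downward; lengths in m; the calibration is good to about 2 mm. A picture is of the moment at which its call begins. camera_info takes no time and is no camera call.
- manip.hand_in(): hands the job in, once; it reports no verdict.
Trained networks look in the newest picture that a camera, given by its name, has taken for a name from the list of things; names that differ only in an ending like _2 or _b are one class to them, and where a whole thing is asked for, a point or a joint stands for the part that bears it (a point fixed in the world has none). Each returns a list of dicts, best first, with "score" (0 to 1); they miss things now and then, are a little off and sometimes report something else, mostly with a low value. They report only what shows in the picture. A call takes as long as a camera call. They do not tell look-alikes from the thing itself.
- manip.cut_out(target, camera): "pixels" (384x512 bool, what is visible of it).
- manip.tip_of(target, camera): "xyz" ([x, y, z] in m, in the coordinates of the camera as it stood for that picture, good to about 4 mm: a listed point, or the origin of a listed thing).
The state is a dict: "clock": time; "joint_pos": joint angles; "joint_velocities": joint speeds; "tau": joint torques, N m; "position": TCP position; "ee_rot": TCP orientation; "ft_force": force on the tool from outside, world axes, zero at the start; "torque": the same for the moment, N m; "grip_width": opening from 0.0 (shut) to 1.0 (fully open).
Only numpy, scipy, OpenCV 4.12 (cv2) and the standard library are available. Lean on these libraries where they do the work, as an engineer would, in place of code of your own. Each camera call takes 0.05 s, during which the arm holds its last target.

TASK

A colleague at the teaching bench is about to change burs. Turn the small steel pot, which stands mouth-down on the tray, mouth-up and leave it standing freely there on the tray for the used burs; then lift the bur stand's self-closing clear cover and hold it open at 60 degrees. Finish while still holding the cover there with the gripper (it snaps shut if let go), and leave everything else where it is.

Things in the scene. Friction and masses are not known exactly. Their poses are not given: they have to be found in the camera images.
- pot: Small round stainless-steel pot (gallipot), 50 mm tall, outside diameter 47 mm at its closed base and 54 mm at its open mouth (straight taper), wall 3 mm, base 4 mm, about 70 g. Starts mouth-down on the tray, to the left or to the right of the bur stand. Origin: centre of the closed base's outer face; its z axis points from the base to the mouth (so down at the start, up when mouth-up).
- pot_mouth (a point): Centre of the pot's open mouth, 50 mm from the base's outer face along the pot's z axis.
- tray: Green plastic tray with a pale blue paper liner, fixed to the table: flat floor 380 mm (x) by 560 mm (y), 4 mm above the table, rim 14 mm above the table. Origin: centre of its underside, on the table; axes as the world's. The pot, bur stand, egg, mirror and probe stand on its floor.
- bur_stand: Bur stand, immovable: black and aluminium block 88 mm (its x) by 150 mm (its y) by 30 mm tall with three rows of dental burs standing in its top, under the clear cover. Origin: centre of its underside, on the tray floor; x points to its hinged rear, -x to its front, which faces the robot (yaw up to 0.3 rad either way).
- cover (a joint): Opening angle of the smoke-clear hood over the burs, rad: 0 shut, 1.047 = 60 degrees, stop at 1.50. Hood 159 mm wide, from 47 mm before to 45 mm behind the stand's centre, top 87 mm above the tray floor when shut. Level hinge along the stand's y at the rear: the front rises and goes back. A spring hinge shuts it from any angle (about 0.15 N m in all, 1 to 1.5 N at the tab). About 160 g.
- cover_tab (a point): Middle of the opaque white lifting tab, a flat plate at mid width on the hood's upper front edge: 44 mm wide (y), 5 mm thick, 26 mm from root to free edge. Axes: the stand's when shut, turning with the cover, y along the hinge; the tab points along (-0.5, 0, 0.866) in them: up and 30 degrees to the front when shut, 30 degrees to the rear at 60 degrees open. Its root meets the hood's skin.
- cover_hinge (a point): Point of the cover's hinge axis midway along the width: 36 mm behind the stand's centre, 18 mm above the tray floor. The tab's middle lies 73 mm in front of it and 76 mm above it when shut.
- egg: Bystander: brown practice egg fixed on a clear foot 44 mm across, 76 mm tall in all, on the tray behind the instruments. Origin: centre of its underside.
- mirror: Bystander: steel mouth mirror, 157 mm long, lying on the tray between pot and stand, roughly along x. Origin: under its handle's front end.
- probe: Bystander: steel double-ended probe, 186 mm long, lying beside the mirror on the tray. Origin: under its middle.
- basket: Bystander: wire-mesh instrument basket, 120 x 200 x 45 mm, with handpieces in it, on the table left of the tray. Origin: centre of its underside.
- jaw_model: Bystander: plaster jaw model 50 x 64 x 28 mm, on the table right of the tray. Origin: centre of its underside.
- beaker: Bystander: white plastic beaker, mouth-up, 72 mm across the mouth, 85 mm tall, on the table right of the tray. Origin: centre of its underside.
- gel_jar: Bystander: lidded white jar, 56 mm across, 50 mm tall, on the table left of the tray. Origin: centre of its underside.
Not all that is in view belongs to the job. Leave any green look-alike of the pot alone.

How it is judged:
By the outcome, as a careful person would: the job done as asked, in the order asked, and still so for the second after the job is handed in, while the arm keeps its last pose, push and grip.
It also fails if it takes over 58 s, if anything falls off the work surface, if the arm or the gripper's body presses on something with over 40 N, if the wrist force passes 120 N, or if a joint passes its speed limit or range.

## Working session

There is one attempt and no reset: what is moved stays moved. The work goes in short steps, Python scripts to look and compute and a tool call to move; the robot and the scene stay as the last step left them, time stands still between calls to the robot, and variables do not carry over. Pictures are saved under pics/ and viewed, and the job is handed in when it is done.

Besides the shell and the picture viewer there is one more tool, called after "Emit:" as a command line: name --pt "numbers of a row" for each row, then --argument value for the rest. arm_command: Moves the arm, as the interface text tells. Its arguments: {"type":"object","properties":{"slide":{"type":"array","items":{"type":"array","items":{"type":"number"}}},"turn":{"type":"array","items":{"type":"number"}},"grip":{"type":"array","items":{"type":"number"}},"newtons":{"type":"number"}},"required":["slide","turn","grip"]}

```bash
mkdir -p pics; ls; python3 - <<'E'
from workcell import manip
import cv2,json
o=manip.get_obs();print(o)
for n in("side","top"):
    im=manip.camera(n);cv2.imwrite(f"pics/{n}0.png",im);print(n,manip.camera_info(n))
    for t in("pot","pot_mouth","bur_stand","cover_tab","cover_hinge"):
        print(t,manip.tip_of(t,n))
print(manip.get_obs()["clock"])
E
```

```text
pics
{'clock': 0.0, 'joint_pos': array([-1.13061734,  0.33288426, -0.06472242,  1.46094928,  0.02159393,
        1.34986862, -0.08849923]), 'joint_velocities': array([-0.00118388,  0.00071052,  0.00110392, -0.00067648, -0.00048365,
       -0.00117387, -0.0009159 ]), 'tau': array([ 2.00956101e-04, -6.25434422e+01,  4.94328467e-02, -3.91604912e+01,
        1.62995607e-02,  9.90097469e-03,  1.99463392e-05]), 'position': array([0.27884815, 0.5589334 , 0.23050443]), 'ee_rot': array([ 2.29309811e-01,  9.73353230e-01, -6.93665213e-04, -1.37105194e-04]), 'ft_force': array([ 1.01067569,  0.48881899, -0.34216135]), 'torque': array([ 0.04221457, -0.01258765,  0.01155364]), 'grip_width': 0.9965458999483896}
side {'fx': 445.77129095858487, 'fy': 445.77129095858487, 'cx': 255.0627327302755, 'cy': 195.68349628148738, 'rvec': array([ 0.09611706, -2.85199939,  1.28478135]), 'tvec': array([0.48391515, 0.0876799 , 1.51172458])}
pot [{'xyz': [-0.0984, 0.1229, 1.3676], 'score': 0.74}, {'xyz': [0.1715, 0.2055, 1.2954], 'score': 0.74}]
pot_mouth [{'xyz': [-0.2275, 0.3272, 1.2203], 'score': 0.98}, {'xyz': [
[... 361 characters left out ...]
, 'fy': 376.7250051768497, 'cx': 256.2677429080371, 'cy': 186.24234335175987, 'rvec': array([ 2.12159085, -2.18076441,  0.13675057]), 'tvec': array([0.04444967, 0.5067471 , 1.01654281])}
pot [{'xyz': [-0.1428, -0.0652, 1.0383], 'score': 0.86}, {'xyz': [-0.2255, 0.215, 1.0007], 'score': 0.82}, {'xyz': [-0.4013, -0.1707, 1.0595], 'score': 0.74}]
pot_mouth [{'xyz': [-0.3947, -0.165, 1.1073], 'score': 0.88}, {'xyz': [-0.1429, -0.056, 1.086], 'score': 0.62}, {'xyz': [-0.2288, 0.2255, 1.0593], 'score': 0.6}]
bur_stand [{'xyz': [0.1562, -0.0652, 1.0895], 'score': 0.93}, {'xyz': [0.0291, -0.1747, 1.1034], 'score': 0.38}]
cover_tab [{'xyz': [0.1539, -0.039, 0.9889], 'score': 0.73}]
cover_hinge []
0.6
```

View pics/side0.png

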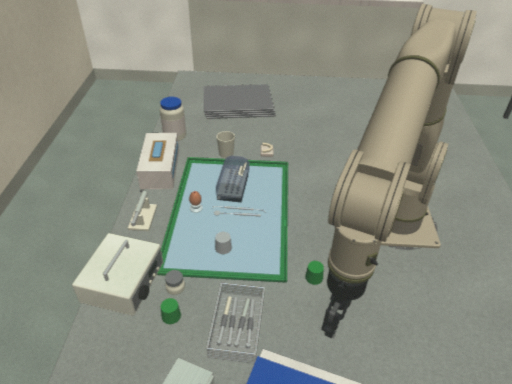

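View pics/top0.png

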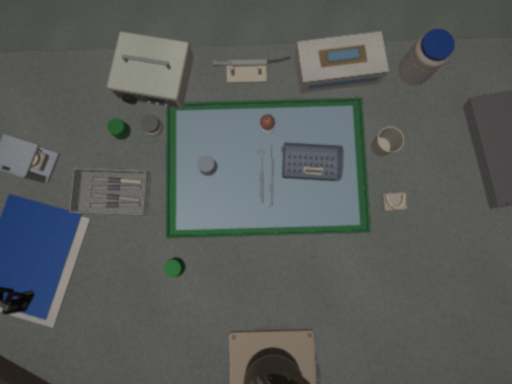

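```bash
cat > h.py <<'E'
from workcell import manip
import numpy as np,cv2
from scipy.spatial.transform import Rotation as R
def cam(n):
    i=manip.camera_info(n);return R.from_rotvec(i["rvec"]),np.array(i["tvec"]),i
def c2w(p,n):
    r,t,_=cam(n);return r.inv().apply(np.array(p)-t)
def proj(P,n):
    i=manip.camera_info(n);K=np.array([[i["fx"],0,i["cx"]],[0,i["fy"],i["cy"]],[0,0,1]])
    return cv2.projectPoints(np.array(P,float).reshape(-1,3),np.array(i["rvec"]),np.array(i["tvec"]),K,None)[0].reshape(-1,2)
def ray(uv,n,z):
    r,t,i=cam(n);d=r.inv().apply([(uv[0]-i["cx"])/i["fx"],(uv[1]-i["cy"])/i["fy"],1]);o=r.inv().apply(-t)
    return o+d*(z-o[2])/d[2]
E
python3 - <<'E'
from h import *
np.set_printoptions(precision=4,suppress=True)
for n,ps in {"side":dict(potA=[-0.0984, 0.1229, 1.3676],potB=[0.1715, 0.2055, 1.2954],mA=[-0.1036, 0.1663, 1.4026],mB=[0.1767, 0.2476, 1.3293],mC=[-0.2275, 0.3272, 1.2203],st=[-0.0775, -0.0268, 1.626],tab=[-0.0452, -0.0919, 1.5587],hinge=[-0.1156, -0.0467, 1.613]),
"top":dict(potA=[-0.1428, -0.0652, 1.0383],potB=[-0.2255, 0.215, 1.0007],potC=[-0.4013, -0.1707, 1.0595],mA=[-0.1429, -0.056, 1.086],mB=[-0.2288, 0.2255, 1.0593],st=[0.1562, -0.0652, 1.0895],tab=[0.1539, -0.039, 0.9889])}.items():
    for k,p in ps.items():
        w=c2w(p,n);print(n,k,w,proj(w,n)[0])
for n in("side","top"):
    r,t,_=cam(n);print(n,r.inv().apply(-t))
E
```

```text
side potA [0.5742 0.1666 0.0609] [222.9891 235.7429]
side potB [0.298  0.2587 0.0508] [314.0791 266.3999]
side mA [0.5784 0.1694 0.0051] [222.1368 248.5366]
side mB [ 0.2918  0.2609 -0.0032] [314.3178 278.7144]
side mC [0.6872 0.4196 0.0038] [171.9578 315.2085]
side st [ 0.5703 -0.1269  0.002 ] [233.8159 188.3362]
side tab [ 0.5389 -0.1216  0.0958] [242.136  169.4011]
side hinge [ 0.6089 -0.128   0.025 ] [223.1153 182.7774]
top potA [0.5747 0.1714 0.0545] [204.4558 162.5859]
top potB [0.2944 0.2617 0.0556] [171.3757 267.1816]
top potC [0.6891 0.4269 0.0489] [113.578  125.5468]
top mA [0.5719 0.1719 0.006 ] [206.6968 166.8164]
top mB [ 0.2917  0.2655 -0.0039] [174.8983 266.4382]
top st [ 0.5733 -0.1273  0.0019] [310.2782 163.6976]
top tab [ 0.5343 -0.1246  0.0982] [314.8965 171.3852]
side [0.4327 1.1021 1.0608]
top [0.3702 0.0277 1.0744]
```

Side view: the steel pot is at about (223,240), with the tray around it, the stand with its cover near (233,177), and green look-alikes at (170,311) and (315,272). Top view: pot at (207,165), stand at (312,162), tray from x≈167–367 and y≈98–236. The area behind the rear rim at columns 190–230 looks free. The tool can't tilt, so the pot has to be pivoted in the grip against the tray rim. I'll refine the poses first.

```bash
python3 - <<'E'
from h import *
np.set_printoptions(precision=4,suppress=True)
from scipy.optimize import least_squares, minimize
t0=manip.get_obs()["clock"]
cen={}
for n in("side","top"):
    im=manip.camera(n)
    print("tray",n,[ (c2w(d["xyz"],n),d["score"]) for d in manip.tip_of("tray",n)[:1]])
    cs=manip.cut_out("pot",n)
    for c in cs:
        ys,xs=np.nonzero(c["pixels"]);print(n,c["score"],xs.mean(),ys.mean(),len(xs),xs.min(),xs.max(),ys.min(),ys.max())
        tgt=proj([0.573,0.17,0.03],n)[0]
        if np.hypot(xs.mean()-tgt[0],ys.mean()-tgt[1])<20: cen[n]=c["pixels"]
    if n=="top":
        g=(im[:,:,1].astype(int)-im[:,:,2]>40)&(im[:,:,1].astype(int)-im[:,:,0]>25)
        for c in (190,207,230): print(c,np.nonzero(g[:,c])[0])
        for r in (130,165,200): print(r,np.nonzero(g[r])[0])
def sil(x,y,n):
    a=np.linspace(0,2*np.pi,60);P=[]
    for rr,z in((.027,.004),(.0235,.054)): P+= [(x+rr*np.cos(t),y+rr*np.sin(t),z) for t in a]
    h=cv2.convexHull((proj(P,n)*16).astype(np.int32));m=np.zeros((384,512),np.uint8)
    return h/16
def cost(p):
    c=0
    for n in cen:
        h=sil(p[0],p[1],n).astype(np.float32);M=cv2.moments(h);ys,xs=np.nonzero(cen[n])
        c+=(M["m10"]/M["m00"]-xs.mean())**2+(M["m01"]/M["m00"]-ys.mean())**2
    return c
r=minimize(cost,[.573,.17],method="Nelder-Mead");print(r.x,r.fun)
for n in cen: # each alone
    k=cen;cen={n:k[n]};q=minimize(cost,[.573,.17],method="Nelder-Mead");print(n,q.x,q.fun);cen=k
print(manip.get_obs()["clock"])
b=cv2.resize(cv2.imread("pics/top0.png")[80:250,150:390],None,fx=3,fy=3,interpolation=cv2.INTER_CUBIC);cv2.imwrite("pics/topz.png",b)
b=cv2.resize(cv2.imread("pics/side0.png")[130:290,150:310],None,fx=3.7,fy=3.7,interpolation=cv2.INTER_CUBIC);cv2.imwrite("pics/sidez.png",b)
E
```

```text
tray side []
side 0.71 170.4199535962877 310.8329466357309 431 161 181 298 323
side 0.68 222.8360655737705 242.4327868852459 305 215 231 232 253
side 0.67 315.1629834254144 272.5828729281768 362 306 324 261 284
tray top [(array([ 0.5743, -0.0017, -0.001 ]), 0.6)]
top 0.6 174.54896142433233 267.28783382789317 337 164 185 258 276
top 0.58 206.80428134556576 165.40366972477065 327 197 217 156 175
190 [107 231 232 233 234]
207 [230 231 232 233]
230 [230 231 232]
130 [109 110 111 112 113 114 115 116 117 118 119 120 121 171 172 173 356 357
 358 359]
165 [170 171 172 173 174 358 359 360]
200 [170 171 172 173 174 360 361 362 363 364]
[0.574  0.1673] 2.1650836747127773
side [0.5761 0.1627] 4.984724504474717e-05
top [0.5727 0.1692] 4.2611641574661056e-05
0.9
```

View pics/topz.png

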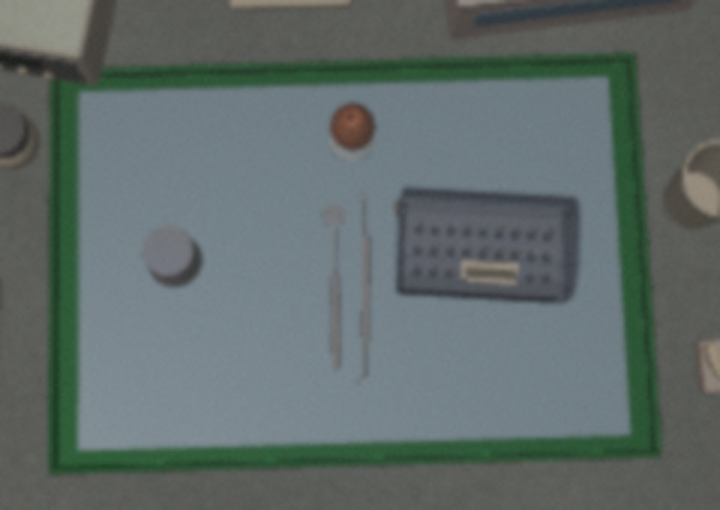

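View pics/sidez.png

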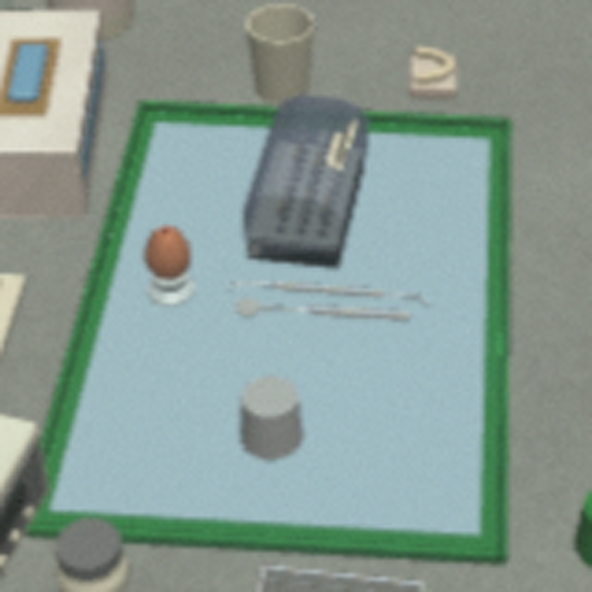

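```bash
python3 - <<'E'
from h import *
np.set_printoptions(precision=3,suppress=True)
def tp(zx,zy): return (150+zx/3,80+zy/3)
for nm,p,z in [("liner RL",(78,92),.004),("liner RR",(610,78),.004),("liner FR",(630,435),.004),("liner FL",(78,450),.004),("outer RL",(55,80),.014),("outer RR",(635,55),.014),("outer FR",(660,453),.014),("outer FL",(50,472),.014),("egg top",(352,125),.07),("inner line rear at 200",(200,72),.014)]:
    print(nm,ray(tp(*p),"top",z))
# box corner lower (side)
print("box base pt side", ray((152,290),"side",0), ray((160,253),"side",0.08))
print("box top corner top", [ray(tp(105,0),"top",z) for z in (.06,.1)],[ray((190,45),"top",z) for z in (.06,.1)])
print("pot", proj([0.573,.168,.054],"top"),proj([0.573,.168,.054],"side"))
im=cv2.imread("pics/top0.png")
print(im[98:114,215])
E
```

```text
liner RL [0.743 0.261 0.004]
liner RR [ 0.742 -0.262  0.004]
liner FR [ 0.393 -0.259  0.004]
liner FL [0.393 0.261 0.004]
outer RL [0.752 0.281 0.014]
outer RR [ 0.761 -0.285  0.014]
outer FR [ 0.376 -0.283  0.014]
outer FL [0.373 0.285 0.014]
egg top [ 0.681 -0.005  0.07 ]
inner line rear at 200 [0.756 0.14  0.014]
box base pt side [0.762 0.338 0.   ] [0.745 0.266 0.08 ]
box top corner top [array([0.812, 0.223, 0.06 ]), array([0.795, 0.216, 0.1  ])] [array([0.917, 0.209, 0.06 ]), array([0.895, 0.202, 0.1  ])]
pot [[205.721 163.201]] [[223.384 237.651]]
[[ 91  95  93]
 [ 88  92  91]
 [ 81  87  82]
 [ 71  86  70]
 [ 57  83  50]
 [ 46  74  39]
 [ 48  72  39]
 [ 54  86  46]
 [ 53  86  45]
 [ 55  86  44]
 [ 67  93  56]
 [ 97 106  82]
 [125 122 107]
 [132 125 112]
 [132 125 111]
 [132 124 112]]
```

Emit:
arm_command --pt "0 0 0" --pt "0 0 0" --pt "0 0 0" --pt "0 0 0" --pt "-24 -32 0" --pt "-24 -32 0" --pt "-24 -32 0" --pt "-24 -32 0" --pt "-24 -32 0" --pt "-24 -32 0" --turn '[-6.6,-6.6,-6.6,-6.7,0,0,0,0,0,0]' --grip '[0,0,0,0,0,0,0,0,0,0]' --newtons 30

```text
clock: 1.73
position: [0.4239, 0.3655, 0.2316]
ee_rot: [0.0, 1.0, 0.0, 0.0]
ft_force: [0.9, 1.2, -0.3]
grip_width: 1.0
```

Emit:
arm_command --pt "-25 -33 0" --pt "-25 -33 0" --pt "-25 -33 0" --pt "-25 -33 0" --pt "-25 -33 0" --pt "-24 -32 20" --pt "0 0 35" --pt "0 0 35" --pt "0 0 35" --pt "0 0 30" --turn '[0,0,0,0,0,0,0,0,0,0]' --grip '[0,0,0,0,0,0,0,0,0,0]'

```text
clock: 2.57
position: [0.5697, 0.172, 0.0755]
ee_rot: [0.0, 1.0, -0.0, -0.0]
ft_force: [1.0, 0.5, -0.3]
grip_width: 1.002
```

```bash
python3 - <<'E'
from h import *
im=manip.camera("side");cv2.imwrite("pics/s1.png",cv2.resize(im[130:290,150:310],None,fx=3.7,fy=3.7,interpolation=cv2.INTER_CUBIC))
print(manip.get_obs()["position"],manip.get_obs()["ft_force"])
E
```

```text
[0.56654451 0.1711444  0.06969628] [-4.71474009 -0.84611782 -5.34812946]
```

View pics/s1.png

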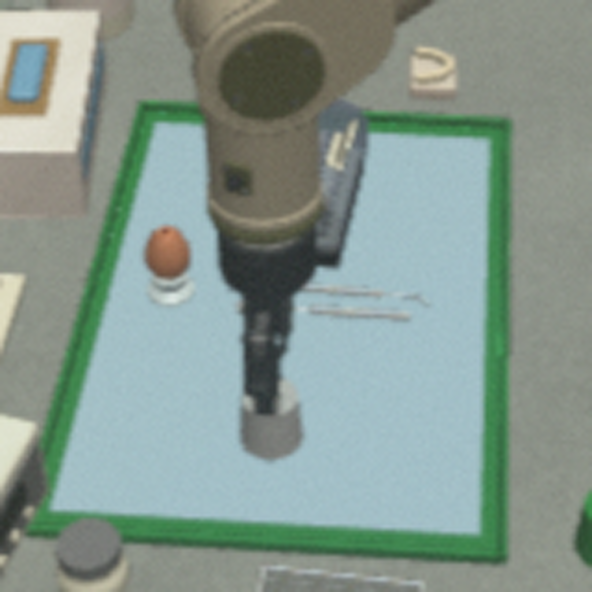

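Emit:
arm_command --pt "0 0 0" --pt "0 0 0" --turn '[0,0]' --grip '[0,0]'

```text
clock: 2.78
position: [0.5709, 0.1726, 0.079]
ee_rot: [0.0, 1.0, 0.0, 0.0]
ft_force: [0.5, 0.3, 0.4]
grip_width: 0.999
```

Emit:
arm_command --pt "-1 -2 25" --pt "-1 -2 22" --pt "0 0 10" --pt "0 0 0" --pt "0 0 0" --pt "0 0 0" --pt "0 0 0" --pt "0 0 0" --turn '[0,0,0,0,0,0,0,0]' --grip '[0,0,0,1,1,1,1,1]' --newtons 20

```text
clock: 3.45
position: [0.5736, 0.169, 0.0231]
ee_rot: [0.0, 1.0, 0.001, 0.002]
ft_force: [-1.2, -0.2, 5.5]
grip_width: 0.575
```

Emit:
arm_command --pt "0 0 -15" --pt "0 0 -25" --pt "-34 -15 0" --pt "-34 -15 0" --pt "-34 -15 0" --pt "-34 -15 0" --pt "0 0 0" --pt "0 0 0" --turn '[0,0,0,0,0,0,0,0]' --grip '[1,1,1,1,1,1,1,1]'

```text
clock: 4.12
position: [0.7099, 0.1064, 0.0612]
ee_rot: [0.001, 1.0, -0.0, 0.001]
ft_force: [0.7, 0.1, -0.8]
grip_width: 0.576
```

```bash
cat > look.py <<'E'
from h import *
import sys
# look.py side|top out x y z half
n,out=sys.argv[1:3];P=list(map(float,sys.argv[3:6]));s=int(sys.argv[6])
im=manip.camera(n);u,v=proj(P,n)[0].astype(int)
y0,x0=max(0,v-s),max(0,u-s);c=im[y0:v+s,x0:u+s]
f=590/c.shape[0];cv2.imwrite("pics/"+out+".png",cv2.resize(c,None,fx=f,fy=f,interpolation=cv2.INTER_CUBIC))
o=manip.get_obs();print("org",x0,y0,"f",round(f,2),"clk",o["clock"],o["position"].round(4),o["ft_force"].round(1),"w",round(o["grip_width"],3))
E
python3 look.py side s2 0.71 0.11 0.06 50
```

```text
org 132 170 f 5.9 clk 4.1667 [0.7088 0.1081 0.0613] [-1.  -0.2  0.2] w 0.571
```

View pics/s2.png

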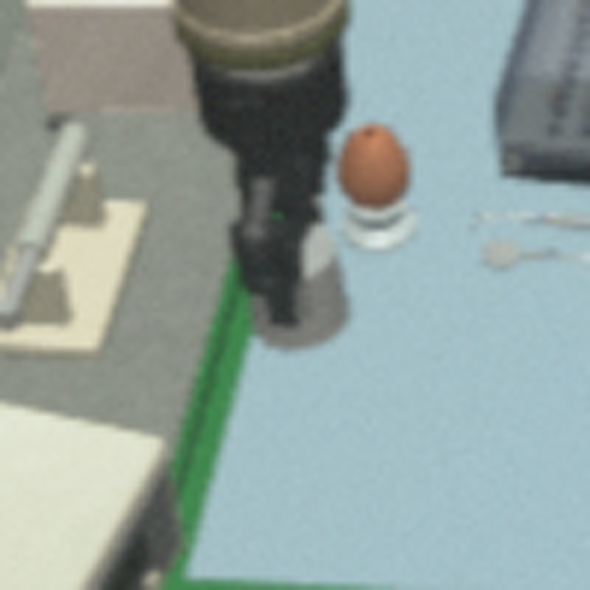

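Emit:
arm_command --pt "0 0 16" --pt "0 0 17" --pt "-10 0 0" --pt "-4 0 0" --pt "0 0 0" --pt "0 0 0" --turn '[0,0,0,0,0,0]' --grip '[1,1,1,1,1,1]'

```text
clock: 4.67
position: [0.7225, 0.1091, 0.0289]
ee_rot: [-0.0, 1.0, 0.0, 0.001]
ft_force: [-0.0, -0.5, -1.3]
grip_width: 0.575
```

Emit:
arm_command --pt "-2 0 0" --pt "-2 0 0" --pt "0 0 0" --turn '[0,0,0]' --grip '[1,1,1]'

```text
clock: 4.92
position: [0.7266, 0.1085, 0.0282]
ee_rot: [0.0, 1.0, 0.0, 0.0]
ft_force: [0.2, -0.0, -0.5]
grip_width: 0.574
```

Emit:
arm_command --pt "-2 0 0" --pt "-2 0 0" --pt "0 0 0" --turn '[0,0,0]' --grip '[1,1,1]'

```text
clock: 5.17
position: [0.7306, 0.1083, 0.0277]
ee_rot: [0.0, 1.0, 0.0, 0.0]
ft_force: [0.1, -0.7, -1.3]
grip_width: 0.575
```

Emit:
arm_command --pt "-2 0 0" --pt "-2 0 0" --pt "0 0 0" --turn '[0,0,0]' --grip '[1,1,1]'

```text
clock: 5.42
position: [0.7335, 0.1084, 0.0273]
ee_rot: [0.0, 1.0, -0.0, -0.001]
ft_force: [-4.3, 0.4, 0.6]
grip_width: 0.575
```

Emit:
arm_command --pt "-2 0 0" --pt "-2 0 0" --pt "0 0 0" --turn '[0,0,0]' --grip '[1,1,1]'

```text
clock: 5.67
position: [0.7368, 0.1086, 0.0273]
ee_rot: [0.0, 1.0, 0.0, -0.002]
ft_force: [-9.8, -0.4, 3.8]
grip_width: 0.57
```

```bash
python3 look.py side s3 0.72 0.11 0.06 45
```

```text
org 134 175 f 6.56 clk 5.7167 [0.7367 0.1087 0.0273] [-7.8 -0.4  4.2] w 0.572
```

View pics/s3.png

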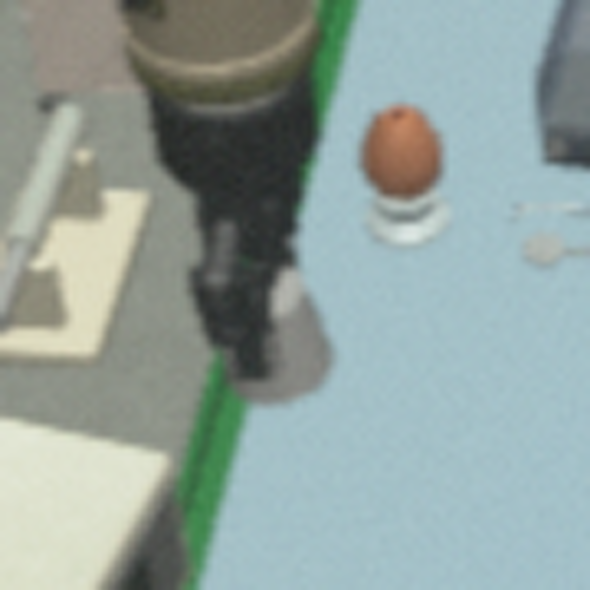

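Emit:
arm_command --pt "-5 0 -2" --pt "-6 0 -2" --pt "-6 0 -1" --pt "-6 0 0" --pt "0 0 0" --turn '[0,0,0,0,0]' --grip '[1,1,1,1,1]'

```text
clock: 6.13
position: [0.762, 0.1098, 0.034]
ee_rot: [-0.0, 1.0, 0.001, 0.0]
ft_force: [-5.0, 2.0, 8.1]
grip_width: 0.57
```

```bash
python3 look.py side s4 0.72 0.11 0.06 45
```

```text
org 134 175 f 6.56 clk 6.1833 [0.7618 0.1098 0.0339] [-4.3  2.1  7. ] w 0.567
```

View pics/s4.png

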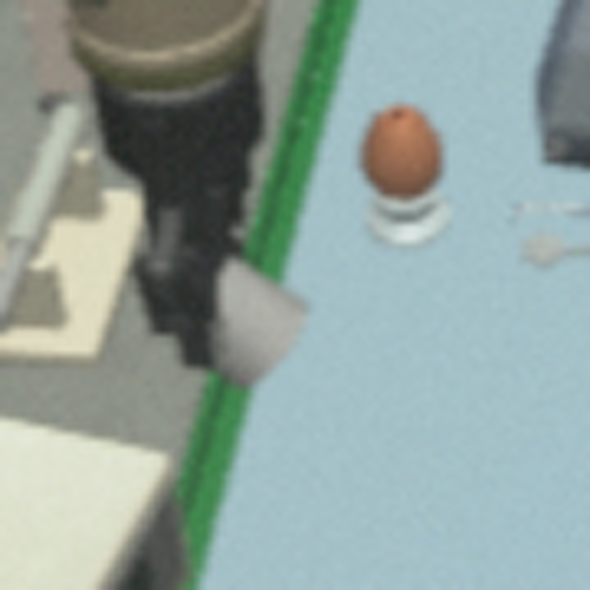

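Emit:
arm_command --pt "-6 0 1" --pt "-6 0 2" --pt "-5 0 3" --pt "-5 0 4" --pt "0 0 1" --pt "0 0 0" --turn '[0,0,0,0,0,0]' --grip '[1,1,1,1,1,1]'

```text
clock: 6.68
position: [0.7863, 0.1099, 0.0249]
ee_rot: [-0.0, 1.0, 0.001, 0.003]
ft_force: [3.8, 3.7, 10.2]
grip_width: 0.569
```

```bash
python3 look.py side s5 0.74 0.11 0.06 45
```

```text
org 128 175 f 6.56 clk 6.7333 [0.7862 0.1099 0.025 ] [3.2 2.  9.7] w 0.566
```

View pics/s5.png

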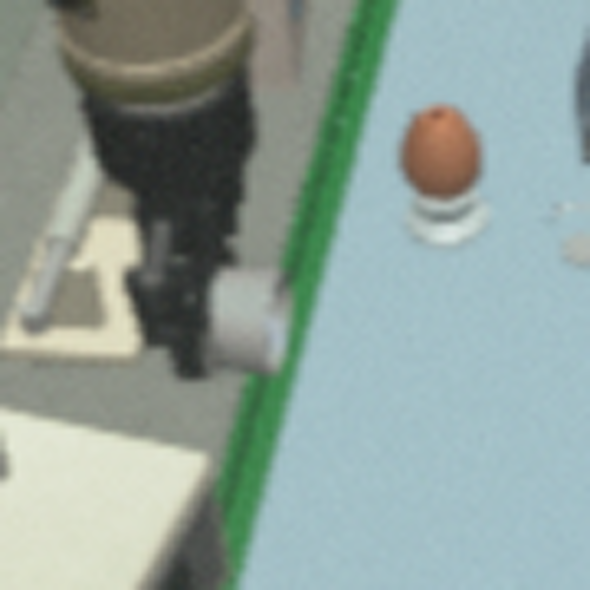

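Emit:
arm_command --pt "0 0 -25" --pt "30 0 0" --pt "30 0 0" --pt "30 0 0" --pt "0 0 17" --pt "0 0 15" --pt "0 0 0" --pt "0 0 0" --turn '[0,0,0,0,0,0,0,0]' --grip '[1,1,1,1,1,1,1,1]'

```text
clock: 7.4
position: [0.6937, 0.1083, 0.0137]
ee_rot: [0.0, 1.0, -0.0, -0.0]
ft_force: [-0.2, 1.4, -1.2]
grip_width: 0.561
```

```bash
python3 look.py side s6 0.70 0.11 0.05 35
```

```text
org 150 188 f 8.43 clk 7.45 [0.6939 0.1082 0.014 ] [ 0.2 -0.5 -0.9] w 0.56
```

View pics/s6.png

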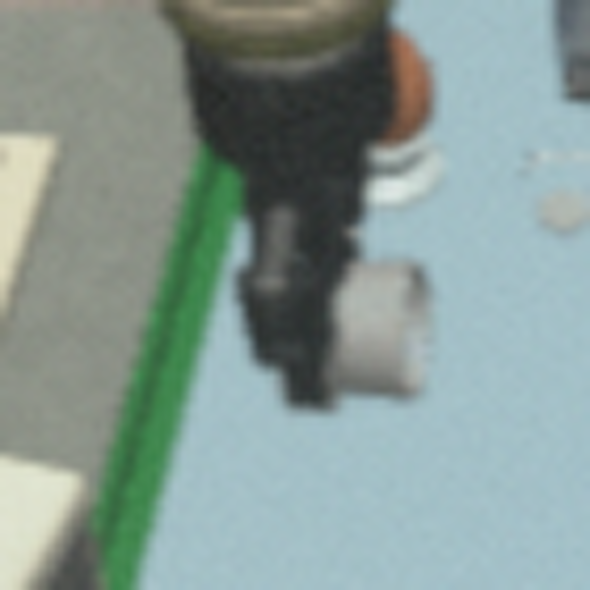

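Emit:
arm_command --pt "0 0 2" --pt "0 0 2" --pt "0 0 0" --pt "0 0 0" --turn '[0,0,0,0]' --grip '[1,1,1,1]'

```text
clock: 7.78
position: [0.6947, 0.1082, 0.0125]
ee_rot: [0.0, 1.0, 0.0, 0.001]
ft_force: [-3.3, -1.3, 11.8]
grip_width: 0.567
```

Emit:
arm_command --pt "0 0 2" --pt "0 0 0" --pt "0 0 0" --turn '[0,0,0]' --grip '[1,1,1]'

```text
clock: 8.03
position: [0.6954, 0.1082, 0.0119]
ee_rot: [0.0, 1.0, 0.0, 0.002]
ft_force: [-5.8, -1.5, 20.4]
grip_width: 0.563
```

Emit:
arm_command --pt "0 0 -2" --pt "0 0 -1" --pt "0 0 0" --pt "5 0 0" --pt "5 0 0" --pt "5 0 0" --pt "0 0 0" --pt "0 0 0" --pt "0 0 0" --pt "0 0 0" --turn '[0,0,0,0,0,0,0,0,0,0]' --grip '[0.3,0.3,0.3,0.3,0.3,0.3,1,1,1,1]'

```text
clock: 8.87
position: [0.6783, 0.1085, 0.0116]
ee_rot: [0.0, 1.0, 0.0, -0.0]
ft_force: [-0.2, -0.2, -0.4]
grip_width: 0.607
```

```bash
python3 look.py side s7 0.69 0.11 0.05 35;python3 look.py top t7 0.69 0.11 0.05 35
```

```text
org 153 188 f 8.43 clk 8.9167 [0.6783 0.1084 0.0116] [-1.  -0.1 -0.2] w 0.604
org 191 86 f 8.43 clk 8.9667 [0.6783 0.1085 0.0116] [ 0.3  0.8 -0.2] w 0.606
```

View pics/s7.png

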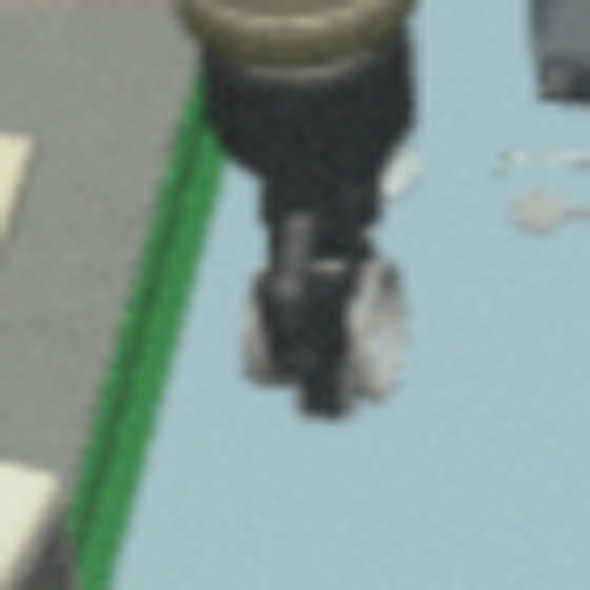

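View pics/t7.png

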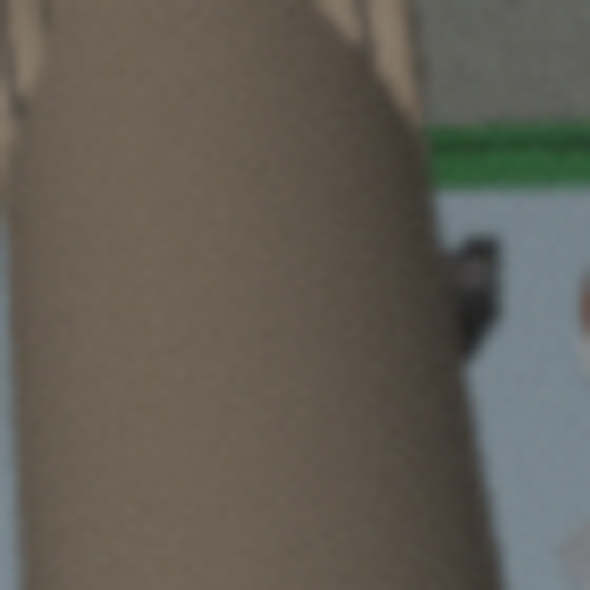

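Emit:
arm_command --pt "0 0 -15" --pt "-20 0 0" --pt "-20 0 4" --pt "-6 0 5" --pt "-3 0 0" --pt "0 0 0" --pt "0 0 0" --turn '[0,0,0,0,0,0,0]' --grip '[1,1,1,1,1,1,1]'

```text
clock: 9.55
position: [0.7267, 0.1084, 0.0178]
ee_rot: [0.0, 1.0, 0.0, -0.0]
ft_force: [0.2, 0.3, -0.6]
grip_width: 0.61
```

Emit:
arm_command --pt "-2 0 0" --pt "-2 0 0" --pt "0 0 0" --turn '[0,0,0]' --grip '[1,1,1]'

```text
clock: 9.8
position: [0.7305, 0.1086, 0.0179]
ee_rot: [0.0, 1.0, 0.0, -0.001]
ft_force: [-5.5, 0.9, 2.3]
grip_width: 0.613
```

Emit:
arm_command --pt "-2 0 0" --pt "-2 0 0" --pt "0 0 0" --turn '[0,0,0]' --grip '[1,1,1]'

```text
clock: 10.05
position: [0.7331, 0.1075, 0.0178]
ee_rot: [0.0, 1.0, -0.001, -0.003]
ft_force: [-13.7, -2.6, 9.5]
grip_width: 0.6
```

Emit:
arm_command --pt "-4 0 -3" --pt "-5 0 -3" --pt "-5 0 -2" --pt "-5 0 -1" --pt "0 0 0" --turn '[0,0,0,0,0]' --grip '[1,1,1,1,1]'

```text
clock: 10.47
position: [0.755, 0.1082, 0.028]
ee_rot: [0.0, 1.0, 0.0, 0.001]
ft_force: [-4.6, -0.3, 6.6]
grip_width: 0.587
```

```bash
python3 look.py side s8 0.73 0.11 0.05 38
```

```text
org 138 184 f 7.76 clk 10.5167 [0.7547 0.1082 0.0279] [-2.6 -2.   6.3] w 0.586
```

View pics/s8.png

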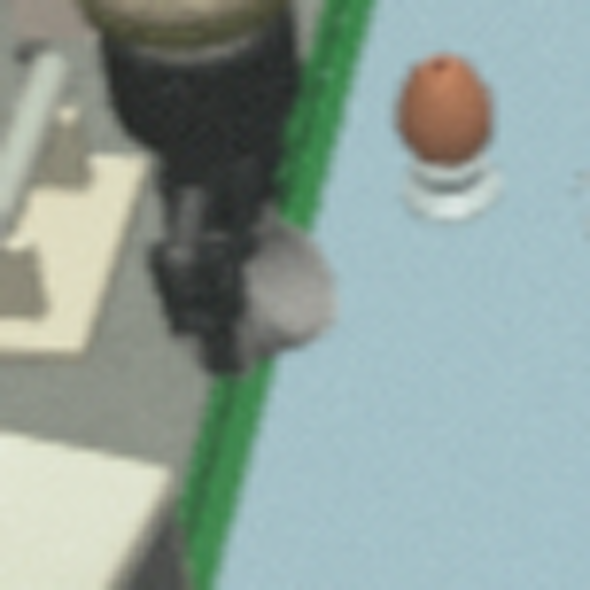

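Emit:
arm_command --pt "-5 0 0" --pt "-5 0 1" --pt "-5 0 2" --pt "-5 0 3" --pt "0 0 0" --turn '[0,0,0,0,0]' --grip '[1,1,1,1,1]'

```text
clock: 10.93
position: [0.7778, 0.1081, 0.0245]
ee_rot: [0.0, 1.0, 0.0, 0.004]
ft_force: [0.8, -0.6, 13.4]
grip_width: 0.582
```

```bash
python3 look.py side s9 0.74 0.11 0.05 30
```

```text
org 143 192 f 9.83 clk 10.9833 [0.7775 0.1082 0.0246] [ 1.  -0.5 13.8] w 0.583
```

View pics/s9.png

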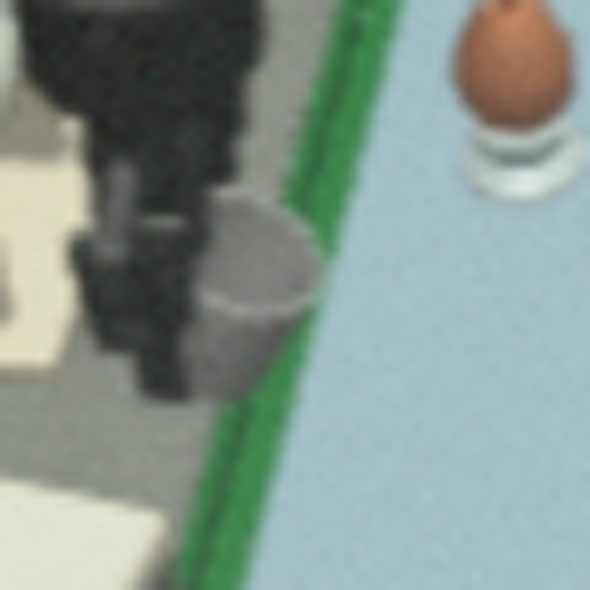

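Emit:
arm_command --pt "0 0 -25" --pt "34 10 0" --pt "34 10 0" --pt "34 10 0" --pt "34 10 0" --pt "34 10 0" --pt "34 10 5" --pt "0 0 14" --pt "0 0 10" --pt "0 0 0" --turn '[0,0,0,0,0,0,0,0,0,0]' --grip '[1,1,1,1,1,1,1,1,1,1]'

```text
clock: 11.82
position: [0.5709, 0.1684, 0.0162]
ee_rot: [0.0, 1.0, 0.0, 0.001]
ft_force: [-0.8, 0.3, 1.1]
grip_width: 0.58
```

```bash
python3 look.py side s10 0.573 0.168 0.05 35
```

```text
org 188 203 f 8.43 clk 11.8667 [0.5711 0.168  0.0165] [ 0.   0.1 -0.3] w 0.583
```

View pics/s10.png

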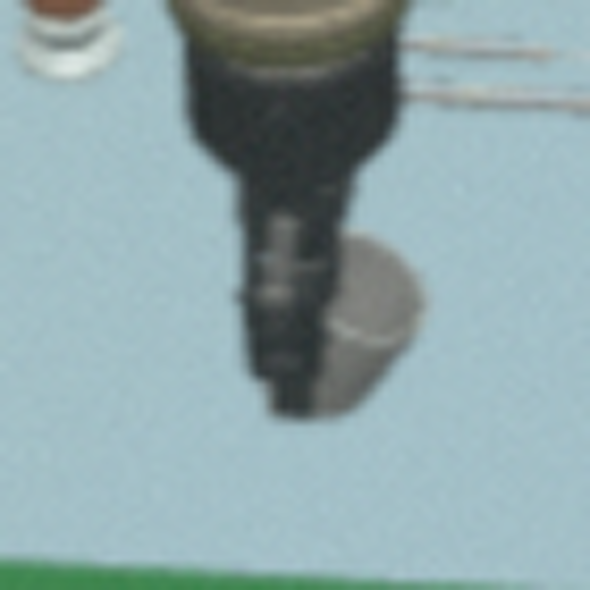

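Emit:
arm_command --pt "0 0 2" --pt "-2 0 2" --pt "-3 0 2" --pt "-3 0 1" --pt "0 0 0" --pt "0 0 0" --turn '[0,0,0,0,0,0]' --grip '[1,1,1,1,1,1]'

```text
clock: 12.37
position: [0.5815, 0.1673, 0.0112]
ee_rot: [0.001, 1.0, 0.0, 0.002]
ft_force: [2.9, -0.9, 7.2]
grip_width: 0.58
```

```bash
python3 look.py side s11 0.573 0.168 0.05 35
```

```text
org 188 203 f 8.43 clk 12.4167 [0.5814 0.1674 0.0112] [ 1.8 -1.2  7.1] w 0.576
```

View pics/s11.png

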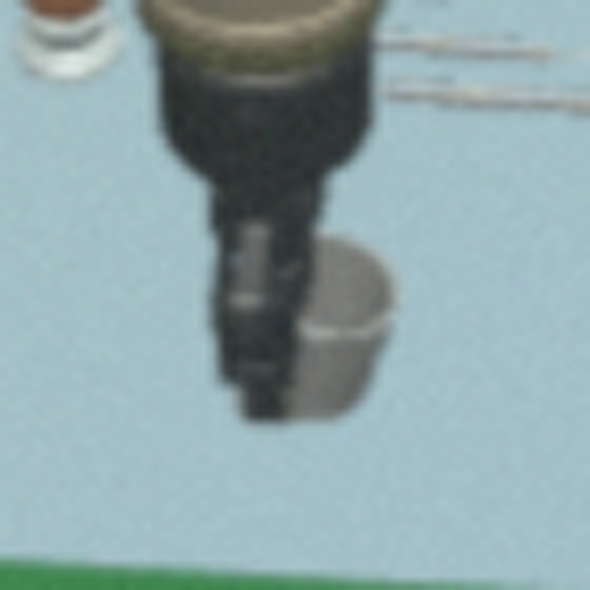

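Emit:
arm_command --pt "-2 0 2" --pt "-2 0 2" --pt "-1 0 1" --pt "0 0 0" --pt "0 0 0" --turn '[0,0,0,0,0]' --grip '[1,1,1,1,1]'

```text
clock: 12.83
position: [0.5872, 0.1676, 0.0068]
ee_rot: [0.001, 1.0, 0.0, 0.003]
ft_force: [5.1, -2.1, 9.3]
grip_width: 0.548
```

```bash
python3 look.py side s12 0.573 0.168 0.05 35
```

```text
org 188 203 f 8.43 clk 12.8833 [0.5872 0.1676 0.0068] [ 4.1 -0.7  9. ] w 0.544
```

View pics/s12.png

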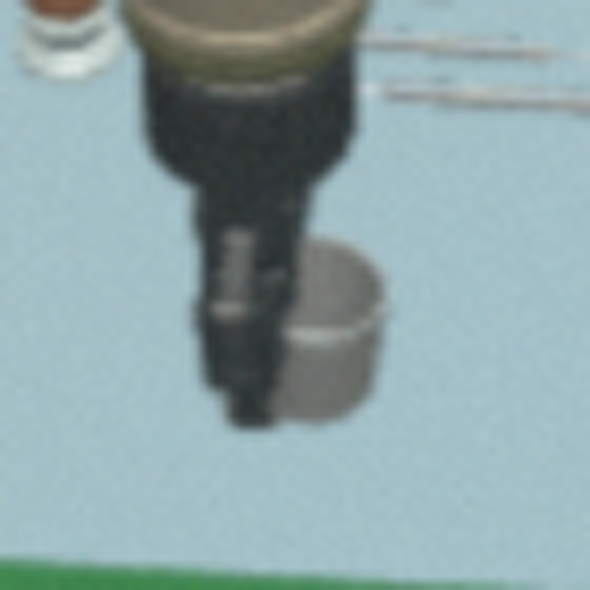

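Emit:
arm_command --pt "0 0 0" --pt "0 0 0" --pt "0 0 0" --pt "0 0 0" --pt "0 0 0" --turn '[0,0,0,0,0]' --grip '[0.3,0.2,0,0,0]'

```text
clock: 13.3
position: [0.5831, 0.1683, 0.0044]
ee_rot: [0.0, 1.0, -0.0, -0.0]
ft_force: [0.4, 0.7, -0.6]
grip_width: 1.003
```

Emit:
arm_command --pt "0 0 -8" --pt "0 0 -20" --pt "0 0 -35" --pt "0 0 -35" --pt "0 0 -35" --pt "0 0 0" --turn '[0,0,0,0,0,0]' --grip '[0,0,0,0,0,0]'

```text
clock: 13.8
position: [0.5868, 0.1694, 0.146]
ee_rot: [0.0, 1.0, 0.002, 0.005]
ft_force: [1.3, 0.2, 0.5]
grip_width: 0.998
```

```bash
python3 look.py side s13 0.573 0.168 0.03 50; python3 - <<'E'
from h import *
for t in ("pot","pot_mouth"):
    print(t,[(c2w(d["xyz"],"side").round(4),d["score"]) for d in manip.tip_of(t,"side")])
E
```

```text
org 173 192 f 5.9 clk 13.85 [0.5856 0.1691 0.1426] [-0.5 -0.8 -0.9] w 1.003
pot [(array([0.6932, 0.4211, 0.0516]), 0.7), (array([0.567 , 0.1675, 0.0108]), 0.63), (array([0.2982, 0.2566, 0.0517]), 0.59)]
pot_mouth [(array([ 6.879e-01,  4.200e-01, -5.000e-04]), 0.61), (array([0.5737, 0.1694, 0.0526]), 0.59), (array([ 0.2961,  0.2614, -0.0023]), 0.59), (array([ 0.5733, -0.1257,  0.0057]), 0.24)]
```

View pics/s13.png

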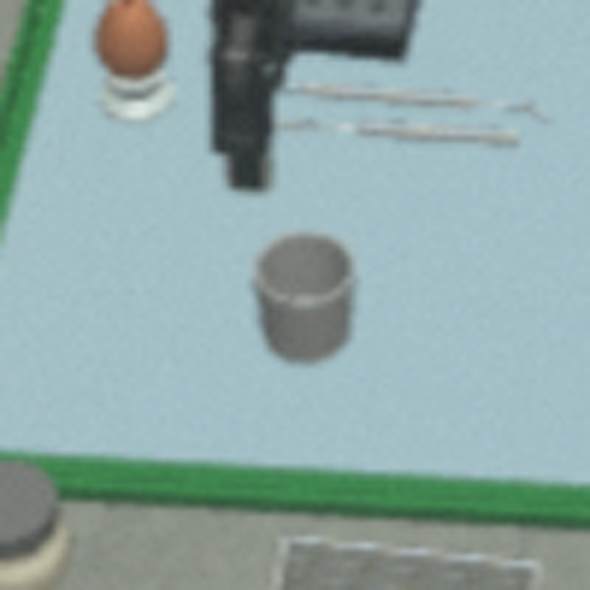

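```bash
python3 - <<'E'
from h import *
np.set_printoptions(precision=4,suppress=True)
def tp(zx,zy): return (150+zx/3,80+zy/3)
for a,b,z in [((418,229),(545,235),.05),((416,272),(541,280),.05),((462,270),(518,280),.098),((403,190),(578,200),.09),((400,293),(572,300),.09)]:
    A,B=ray(tp(*a),"top",z),ray(tp(*b),"top",z);d=A-B;print(A[:2],B[:2],"yaw",np.arctan2(-d[0],d[1]))
im=manip.camera("top");print(manip.get_obs()["clock"])
cv2.imwrite("pics/t14.png",cv2.resize(im[125:200,265:365],None,fx=7.5,fy=7.5,interpolation=cv2.INTER_CUBIC))
for t in("bur_stand","cover_tab","cover_hinge"):
    print(t,[(c2w(d["xyz"],"top").round(4),d["score"]) for d in manip.tip_of(t,"top")])
im=manip.camera("side")
for t in("bur_stand","cover_tab","cover_hinge"):
    print(t,[(c2w(d["xyz"],"side").round(4),d["score"]) for d in manip.tip_of(t,"side")])
E
```

```text
[ 0.5866 -0.0634] [ 0.5776 -0.1802] yaw -0.0765985461775618
[ 0.5464 -0.06  ] [ 0.5357 -0.1743] yaw -0.09307795196354524
[ 0.5388 -0.0962] [ 0.5285 -0.1447] yaw -0.208034357356123
[ 0.6139 -0.0478] [ 0.6004 -0.2031] yaw -0.08715859636181443
[ 0.5212 -0.0418] [ 0.5107 -0.1927] yaw -0.06924712833482524
14.0
bur_stand [(array([ 0.574 , -0.1291,  0.0055]), 0.63)]
cover_tab [(array([ 0.5318, -0.1237,  0.0987]), 0.59)]
cover_hinge []
bur_stand [(array([ 0.5712, -0.1252,  0.0063]), 0.7)]
cover_tab [(array([ 0.5368, -0.1205,  0.0986]), 0.75)]
cover_hinge [(array([0.5102, 0.4364, 0.    ]), 0.73)]
```

View pics/t14.png

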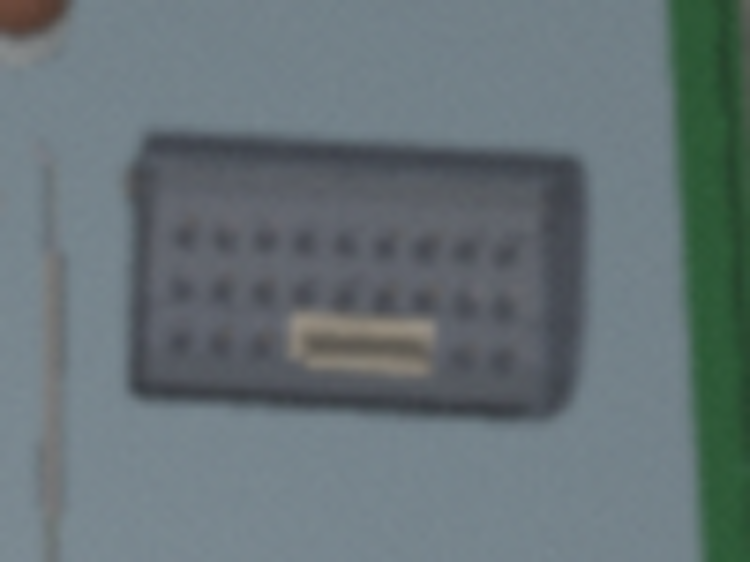

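Emit:
arm_command --pt "0 0 -12" --pt "3.7 -37 0" --pt "3.7 -37 0" --pt "3.7 -37 0" --pt "3.7 -37 0" --pt "3.7 -37 0" --pt "3.7 -37 0" --pt "3.7 -37 0" --pt "3.5 -37 0" --pt "0 0 0" --turn '[4.6,0,0,0,0,0,0,0,0,0]' --grip '[0,0,0,0,0,0,0,0,0,0]' --newtons 40

```text
clock: 15.18
position: [0.528, -0.1329, 0.15]
ee_rot: [0.045, 0.999, -0.002, -0.0]
ft_force: [-0.7, -0.8, -0.6]
grip_width: 1.004
```

Emit:
arm_command --pt "0 0 20" --pt "0 0 15" --pt "0 0 5" --pt "0 0 0" --pt "0 0 0" --turn '[0,0,0,0,0]' --grip '[0,0,0,0,0]'

```text
clock: 15.6
position: [0.5303, -0.1241, 0.11]
ee_rot: [0.04, 0.999, -0.0, -0.0]
ft_force: [0.2, -0.0, -0.7]
grip_width: 1.002
```

```bash
python3 look.py side s15 0.54 -0.12 0.1 40;python3 look.py top t15 0.54 -0.12 0.1 40; python3 -c "
from h import *
print(manip.get_obs()['ee_rot'], proj([[.5356,-.124,.098]],'side'),proj([[.5356,-.124,.098]],'top'))"
```

```text
org 201 128 f 7.38 clk 15.65 [ 0.5306 -0.1242  0.1104] [-0.1 -0.9 -1.2] w 1.004
org 273 129 f 7.38 clk 15.7 [ 0.5308 -0.1242  0.1106] [ 0.3  0.7 -0.6] w 1.0
[4.01567042e-02 9.99193182e-01 1.10377398e-05 6.50969196e-04] [[243.14227482 168.5246864 ]] [[314.63960306 170.89611569]]
```

View pics/s15.png

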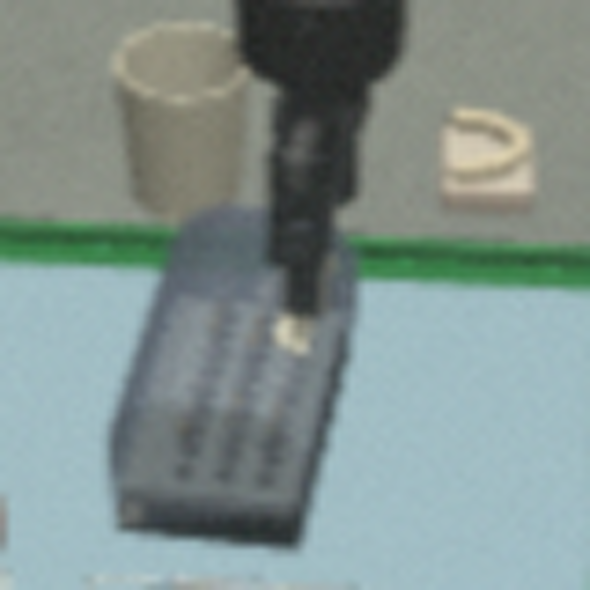

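View pics/t15.png

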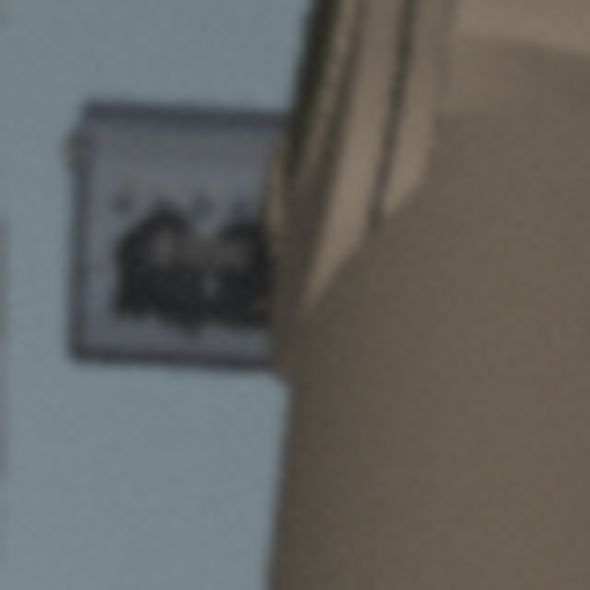

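Emit:
arm_command --pt "0 0 10" --pt "0 0 6" --pt "0 0 0" --pt "0 0 0" --turn '[0,0,0,0]' --grip '[0,0,0,0]'

```text
clock: 16.03
position: [0.5298, -0.1242, 0.0931]
ee_rot: [0.04, 0.999, 0.0, -0.001]
ft_force: [-0.7, -0.2, 0.4]
grip_width: 0.998
```

Emit:
arm_command --pt "0 0 0" --pt "0 0 0" --pt "0 0 0" --pt "0 0 0" --pt "0 0 0" --turn '[0,0,0,0,0]' --grip '[0.2,0.3,1,1,1]'

```text
clock: 16.45
position: [0.5304, -0.1214, 0.0946]
ee_rot: [0.039, 0.999, 0.002, -0.0]
ft_force: [-6.1, 9.4, 11.6]
grip_width: 0.499
```

```bash
python3 look.py side s16 0.54 -0.12 0.1 30
```

```text
org 211 138 f 9.83 clk 16.5 [ 0.5304 -0.1214  0.0946] [-5.5  9.6 11.2] w 0.501
```

View pics/s16.png

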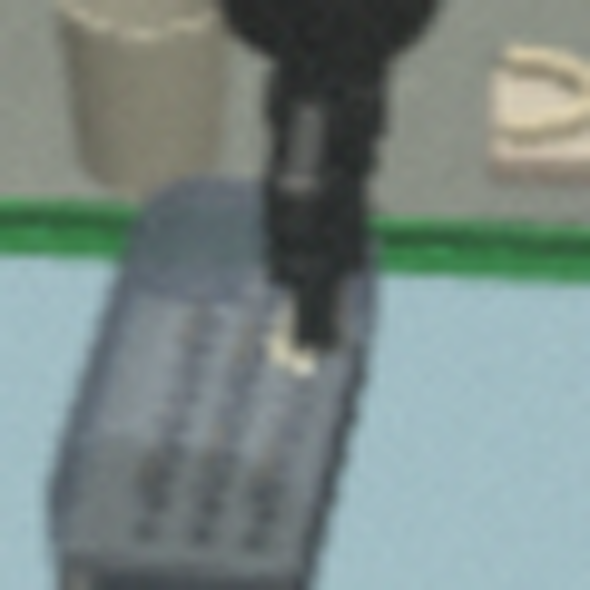

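Emit:
arm_command --pt "-3 2 -4" --pt "-4.2 0 -3.3" --pt "-7.8 0 -5.5" --pt "-8.2 0 -5" --pt "0 0 0" --pt "0 0 0" --turn '[0,0,0,0,0,0]' --grip '[1,1,1,1,1,1]'

```text
clock: 17.0
position: [0.5532, -0.1233, 0.1111]
ee_rot: [0.04, 0.999, 0.0, -0.001]
ft_force: [-1.9, 4.9, -2.2]
grip_width: 0.493
```

```bash
python3 look.py side s17 0.57 -0.12 0.1 33
```

```text
org 200 135 f 8.94 clk 17.05 [ 0.5529 -0.1233  0.1109] [-1.4  5.8 -2.4] w 0.495
```

View pics/s17.png

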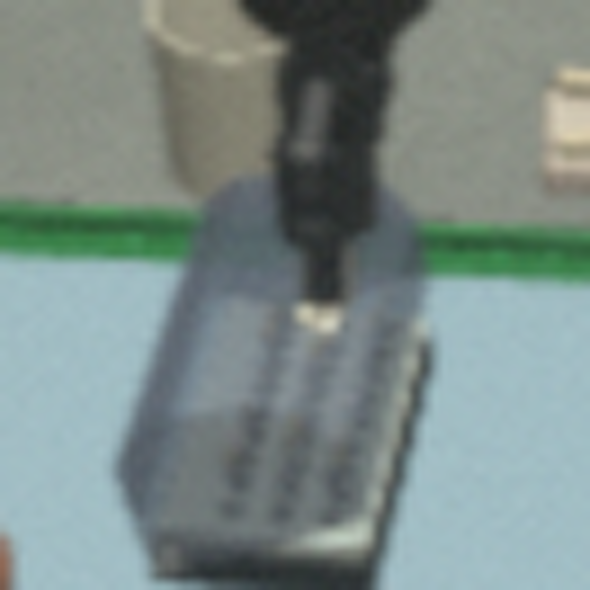

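Emit:
arm_command --pt "-8.7 1 -4.2" --pt "-8.9 1 -3.3" --pt "-9.2 0 -2.6" --pt "-9.4 0 -1.8" --pt "0 0 0" --pt "0 0 0" --turn '[0,0,0,0,0,0]' --grip '[1,1,1,1,1,1]'

```text
clock: 17.55
position: [0.589, -0.1263, 0.1231]
ee_rot: [0.041, 0.999, -0.001, -0.001]
ft_force: [-3.2, -1.2, -0.2]
grip_width: 0.493
```

```bash
python3 look.py side s18 0.58 -0.12 0.1 33
```

```text
org 197 135 f 8.94 clk 17.6 [ 0.5887 -0.1262  0.1231] [-2.9 -2.5 -1. ] w 0.491
```

View pics/s18.png

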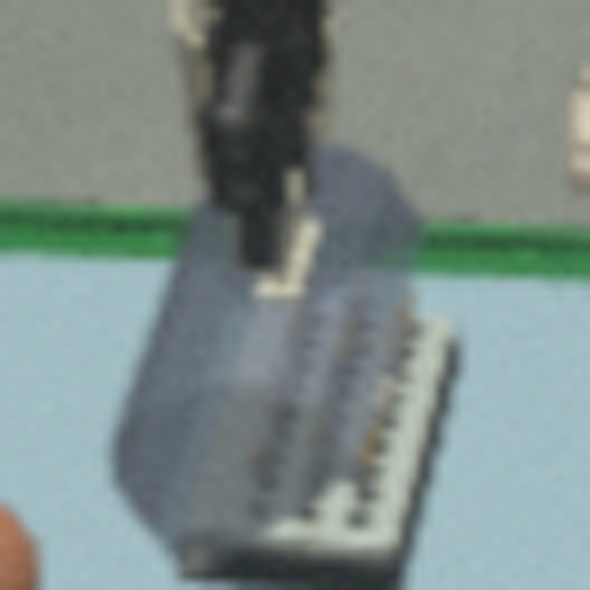

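Emit:
arm_command --pt "-9.6 0 -1" --pt "-9.5 0 0" --pt "-9.6 0 0.7" --pt "-9.4 0 1.5" --pt "0 0 0" --pt "0 0 0" --turn '[0,0,0,0,0,0]' --grip '[1,1,1,1,1,1]'

```text
clock: 18.1
position: [0.628, -0.1296, 0.1231]
ee_rot: [0.041, 0.999, -0.001, 0.001]
ft_force: [-2.6, -3.0, 5.3]
grip_width: 0.494
```

```bash
python3 look.py side s19 0.60 -0.12 0.1 33; python3 - <<'E'
from h import *
np.set_printoptions(precision=4,suppress=True)
H=np.array([.6084,-.1299,.022]);y=-.08;sx=np.array([np.cos(y),np.sin(y),0])
print("side",[(c2w(d["xyz"],"side"),d["score"]) for d in manip.tip_of("cover_tab","side")])
for d in manip.tip_of("cover_tab","side"):
    r=c2w(d["xyz"],"side")-H;print("open",np.degrees(np.arctan2(r[2],-r@sx))-46.15, np.hypot(r[2],r@sx))
# predicted tab quad for angles
manip.camera("top")
print("top",[(c2w(d["xyz"],"top"),d["score"]) for d in manip.tip_of("cover_tab","top")])
E
```

```text
org 191 134 f 8.94 clk 18.15 [ 0.6278 -0.1296  0.1231] [-2.2 -3.1  5.6] w 0.493
side [(array([ 0.6195, -0.1291,  0.1221]), 0.61)]
open 50.140176631997456 0.1007188874453834
top [(array([ 0.6151, -0.1297,  0.1286]), 0.78), (array([0.5651, 0.1717, 0.0582]), 0.28)]
```

View pics/s19.png

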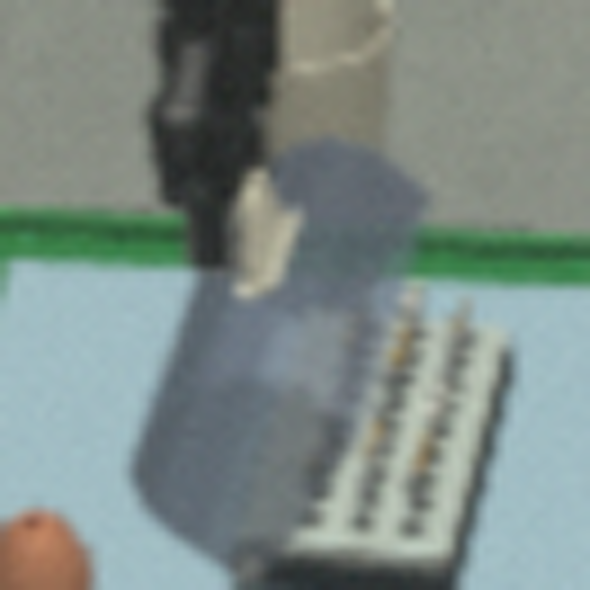

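Emit:
arm_command --pt "-6 0 3" --pt "-6 0 3.5" --pt "-4 0 3" --pt "0 0 0" --pt "0 0 0" --turn '[0,0,0,0,0]' --grip '[1,1,1,1,1]' --newtons 30

```text
clock: 18.77
position: [0.6476, -0.1313, 0.1175]
ee_rot: [0.041, 0.999, -0.001, 0.006]
ft_force: [3.5, -3.5, 20.7]
grip_width: 0.492
```

```bash
cat > ang.py <<'E'
from h import *
np.set_printoptions(precision=4,suppress=True)
H=np.array([.6084,-.1299,.022]);y=-.08;sx=np.array([np.cos(y),np.sin(y),0])
for n in("side","top"):
    manip.camera(n)
    for d in manip.tip_of("cover_tab",n)[:1]:
        w=c2w(d["xyz"],n);r=w-H;print(n,w,d["score"],"open",np.degrees(np.arctan2(r[2],-r@sx))-46.15, np.hypot(r[2],r@sx))
E
python3 look.py side s20 0.60 -0.12 0.1 33; python3 ang.py
```

```text
org 191 134 f 8.94 clk 18.8167 [ 0.6474 -0.1312  0.1176] [ 3.7 -3.7 21.3] w 0.492
side [ 0.6363 -0.1322  0.1213] 0.8 open 59.608067092863955 0.10322436791428365
```

View pics/s20.png

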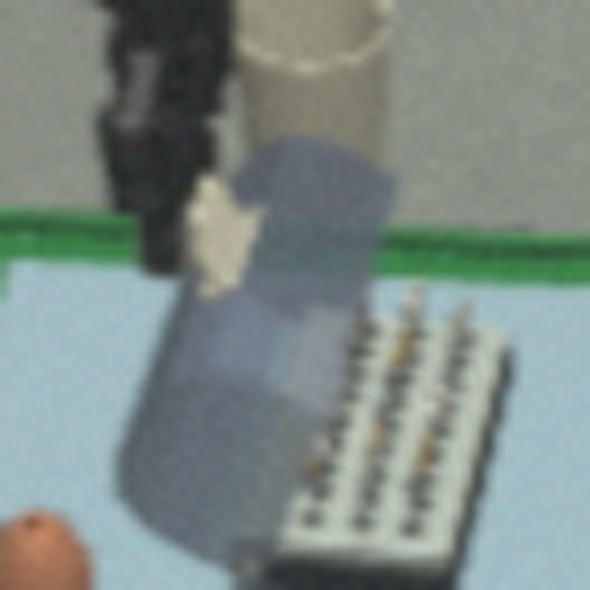

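```bash
cat > ov.py <<'E'
from h import *
import sys
H=np.array([.6084,-.1299,.022]);yw=-.08
sx=np.array([np.cos(yw),np.sin(yw),0]);sy=np.array([-np.sin(yw),np.cos(yw),0]);sz=np.array([0,0,1.])
def P(x,y,z,th): # rel hinge, shut coords
    c,s=np.cos(th),np.sin(th)
    X=x*c+z*s; Z=-x*s+z*c
    return H+sx*X+sy*y+sz*Z
n=sys.argv[1];im=manip.camera(n);u,v=proj([.60,-.12,.1],n)[0].astype(int);s=33
x0,y0=u-s,v-s;f=9.0
big=cv2.resize(im[y0:y0+2*s,x0:x0+2*s],None,fx=f,fy=f,interpolation=cv2.INTER_CUBIC)
for deg,col in((55,(255,0,0)),(60,(0,0,255)),(65,(0,255,255))):
    th=np.radians(deg);m=np.array([-73,76.])/1000;d=np.array([-.5,.866])*.013
    q=[P(*( [m[0]+k*d[0]]),yy,m[1]+k*d[1],th) for k,yy in((-1,-.022),(1,-.022),(1,.022),(-1,.022))]
    L=[[P(x/1000,e,z/1000,th) for x,z in((-83,-12),(-83,40))] for e in(.0795,-.0795)]
    T=[[P(x/1000,e,.069,th) for x in(-60,5)] for e in(.0795,-.0795)]
    for poly in [q+[q[0]]]+L+T:
        p=((proj(poly,n)-[x0,y0]+.5)*f).astype(np.int32);cv2.polylines(big,[p.reshape(-1,1,2)],False,col,1)
cv2.imwrite("pics/"+sys.argv[2]+".png",big)
E
python3 ov.py side o1
```

```text
(no output)
```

View pics/o1.png

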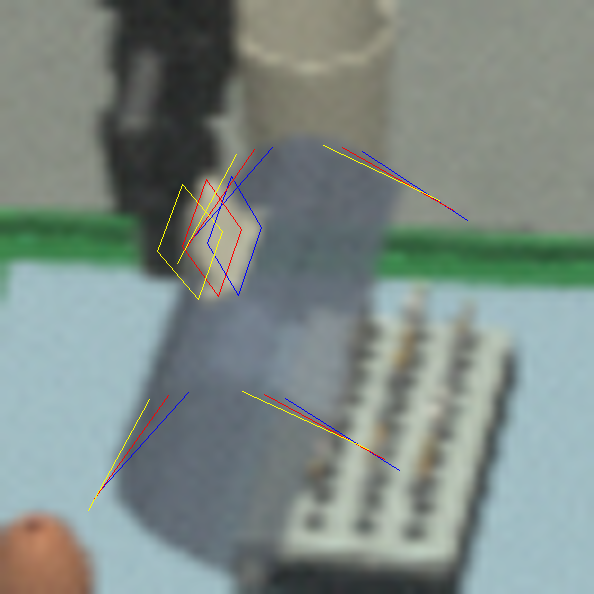

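```bash
cat > ov2.py <<'E'
import sys
sys.argv=["ov.py","side","o1b"]
exec(open("ov.py").read())
def quad(th,im,out,cols):
    c=proj([P(-.073,0,.076,np.radians(cols[0][0]))],"side")[0];s=13
    a=int(c[0])-s;b=int(c[1])-s;f=22
    g=cv2.resize(im[b:b+2*s,a:a+2*s],None,fx=f,fy=f,interpolation=cv2.INTER_LINEAR)
    for deg,col in cols:
        t=np.radians(deg);m=np.array([-.073,.076]);d=np.array([-.5,.866])*.013;nn=np.array([.866,.5])*.0025
        for o in(-1,1):
            q=[P(m[0]+k*d[0]+o*nn[0],yy,m[1]+k*d[1]+o*nn[1],t) for k,yy in((-1,-.022),(1,-.022),(1,.022),(-1,.022),(-1,-.022))]
            p=((proj(q,"side")-[a,b]+.5)*f).astype(np.int32);cv2.polylines(g,[p.reshape(-1,1,2)],False,col,1)
    cv2.imwrite("pics/"+out+".png",g)
quad(0,cv2.imread("pics/side0.png"),"q0",[(0,(0,0,255))])
quad(0,im,"q60",[(57,(255,0,0)),(60,(0,0,255))])
E
python3 ov2.py
```

View pics/q0.png

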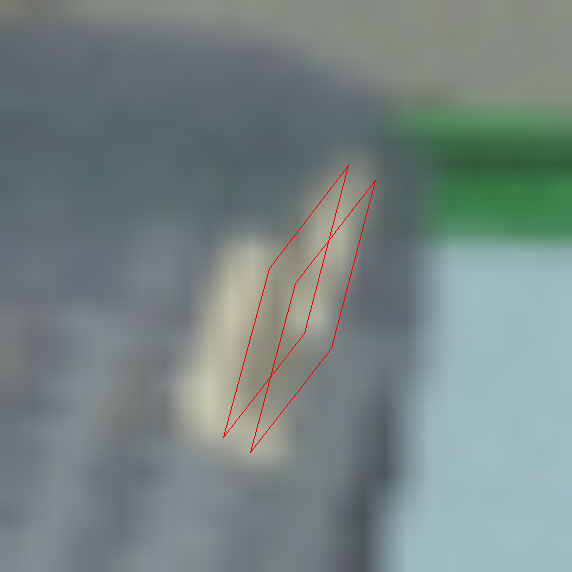

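View pics/q60.png

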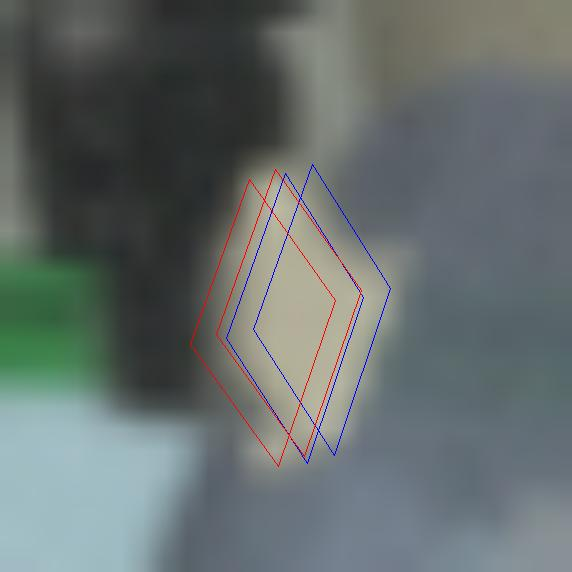

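Emit:
arm_command --pt "0 0 -1.5" --pt "0 0 0" --pt "0 0 0" --turn '[0,0,0]' --grip '[1,1,1]' --newtons 50

```text
clock: 19.37
position: [0.6463, -0.1312, 0.1181]
ee_rot: [0.041, 0.999, -0.001, 0.004]
ft_force: [2.0, -3.6, 15.9]
grip_width: 0.485
```

```bash
for i in 1 2 3; do python3 ang.py; done; python3 ov2.py; python3 look.py side s21 0.58 -0.02 0.06 70
```

```text
side [ 0.6338 -0.1328  0.1226] 0.74 open 58.09128058693587 0.10380156645837602
top [ 0.6351 -0.1335  0.1242] 0.74 open 58.59943560978862 0.10567951781999795
side [ 0.4576 -0.3622  0.0021] 0.63 open -54.73210512418299 0.13322699800986848
top [ 0.6317 -0.135   0.1245] 0.64 open 56.819856278478674 0.10523294432619558
side [ 0.6394 -0.1288  0.1219] 0.95 open 61.017019887897085 0.10453874529619817
top [ 0.633  -0.1316  0.1262] 0.93 open 57.143602428038015 0.1071098624844428
org 157 125 f 4.21 clk 20.0667 [ 0.6464 -0.1312  0.1181] [ 2.1 -3.2 16.7] w 0.484
```

View pics/q60.png

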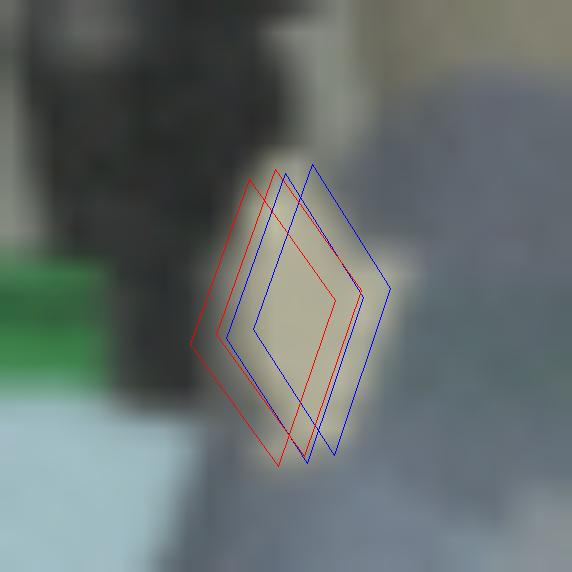

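View pics/s21.png

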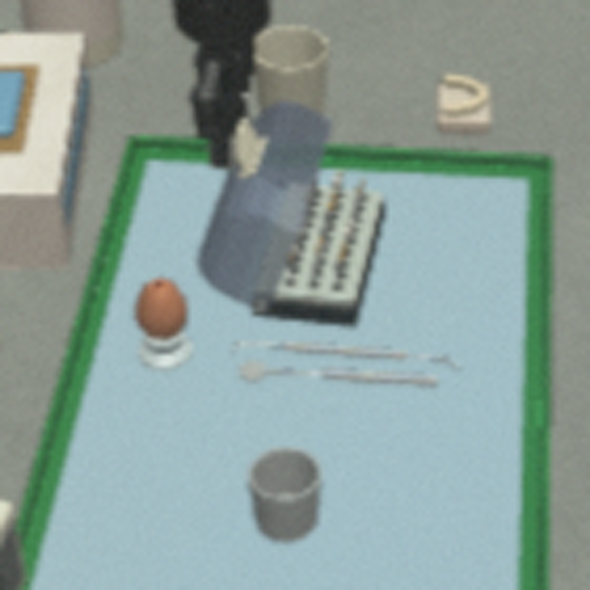

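Emit:
arm_command --pt "-1.5 0 -1" --pt "-1.5 0 0" --pt "0 0 0" --pt "0 0 0" --pt "0 0 0" --pt "0 0 0" --turn '[0,0,0,0,0,0]' --grip '[1,1,1,1,1,1]'

```text
clock: 20.57
position: [0.6481, -0.1313, 0.1177]
ee_rot: [0.041, 0.999, -0.001, 0.003]
ft_force: [-0.6, -3.4, 10.9]
grip_width: 0.486
```

```bash
for i in 1 2 3 4; do python3 ang.py; done; python3 ov2.py; python3 look.py top t22 0.6 0.0 0.06 80
```

```text
top [ 0.6335 -0.1318  0.1244] 0.81 open 57.667898034132826 0.10544586685057025
side [ 0.636  -0.1315  0.1231] 0.82 open 59.14743497185409 0.10486520913511939
top [ 0.634  -0.1302  0.1235] 0.91 open 57.973468536788324 0.10461437300741724
side [ 0.6342 -0.1291  0.1221] 0.87 open 58.20091288883919 0.10332186274297103
top [ 0.6324 -0.1332  0.1225] 0.56 open 57.38121542942404 0.10340009032616529
side [ 0.6332 -0.131   0.1213] 0.81 open 57.85309883574062 0.10234456623332866
top [ 0.6318 -0.1328  0.1229] 0.81 open 56.98074833664801 0.10355806112983747
org 186 71 f 3.69 clk 21.4667 [ 0.6481 -0.1313  0.1177] [ 1.8 -2.8 10.2] w 0.484
```

View pics/q60.png

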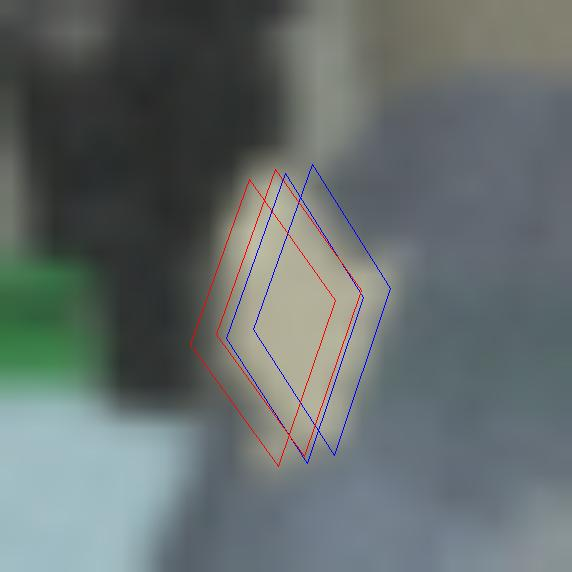

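View pics/t22.png

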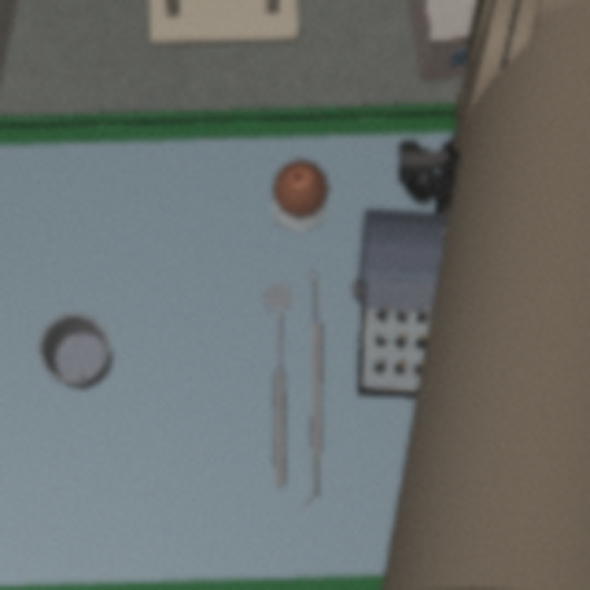

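Emit:
arm_command --pt "-2 0 0" --pt "-2 0 0.5" --pt "0 0 0" --pt "0 0 0" --pt "0 0 0" --pt "0 0 0" --turn '[0,0,0,0,0,0]' --grip '[1,1,1,1,1,1]'

```text
clock: 21.97
position: [0.6516, -0.1316, 0.1167]
ee_rot: [0.041, 0.999, -0.001, 0.002]
ft_force: [-0.8, -4.2, 7.4]
grip_width: 0.482
```

```bash
for i in 1 2 3 4; do python3 ang.py; done; python3 ov2.py; python3 look.py side s23 0.58 -0.02 0.06 70; python3 - <<'E'
from h import *
for t in("pot","pot_mouth","egg","mirror","probe"): print(t,[(c2w(d["xyz"],"side").round(4),d["score"]) for d in manip.tip_of(t,"side")])
E
```

```text
side [ 0.6408 -0.1295  0.123 ] 0.69 open 61.57679512409306 0.10601073470153831
top [ 0.6362 -0.1349  0.1241] 0.75 open 59.23013798071218 0.10592779627869907
side [ 0.5744 -0.0002  0.0048] 0.74 open -67.43330058878495 0.04747898814792298
top [ 0.6402 -0.1341  0.1232] 0.81 open 61.38484891627841 0.10618340501668555
side [ 0.6216 -0.3372  0.0035] 0.71 open -194.33684764632375 0.03502054209732938
top [ 0.6385 -0.1324  0.1204] 0.96 open 60.89308983375951 0.1029269922734422
side [ 0.6405 -0.1307  0.1224] 0.76 open 61.54097758465034 0.10539635913038907
top [ 0.6369 -0.1331  0.1231] 0.63 open 59.662321524222754 0.10509735823852202
org 157 125 f 4.21 clk 22.8667 [ 0.6517 -0.1315  0.1167] [-1.2 -3.6  8.7] w 0.484
pot [(array([0.5674, 0.1675, 0.0113]), 0.9), (array([0.6905, 0.4221, 0.0567]), 0.89), (array([0.2996, 0.2598, 0.0523]), 0.8)]
pot_mouth [(array([0.5735, 0.169 , 0.0545]), 0.87), (array([0.6861, 0.4217, 0.0012]), 0.82), (array([0.2925, 0.26  , 0.001 ]), 0.61)]
egg [(array([ 0.6883, -0.0077,  0.0072]), 0.59), (array([0.5539, 0.0124, 0.003 ]), 0.55)]
mirror [(array([0.5531, 0.0125, 0.0033]), 0.41), (array([0.5092, 0.4409, 0.0033]), 0.37)]
probe [(array([ 0.5567, -0.0165,  0.0081]), 0.37)]
```

View pics/q60.png

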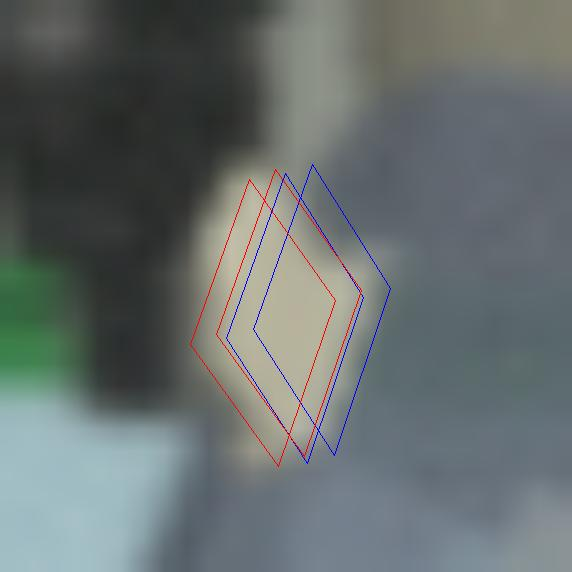

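View pics/s23.png

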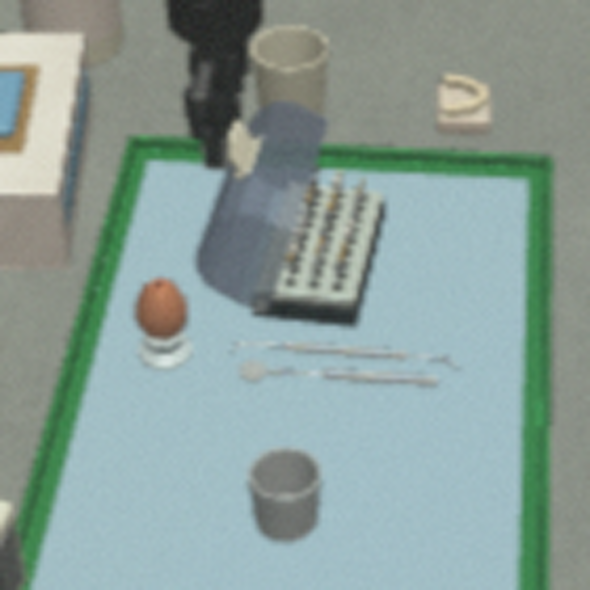

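Emit:
arm_command --pt "0 0 0" --pt "0 0 0" --pt "0 0 0" --pt "0 0 0" --pt "0 0 0" --pt "0 0 0" --pt "0 0 0" --pt "0 0 0" --pt "0 0 0" --pt "0 0 0" --turn '[0,0,0,0,0,0,0,0,0,0]' --grip '[1,1,1,1,1,1,1,1,1,1]'

```text
clock: 23.95
position: [0.6516, -0.1316, 0.1166]
ee_rot: [0.041, 0.999, -0.001, 0.002]
ft_force: [0.6, -2.5, 8.4]
grip_width: 0.485
```

```bash
for i in 1 2 3; do python3 ang.py; done; python3 ov2.py; python3 -c "
from h import *
o=manip.get_obs();print(o['clock'],o['position'],o['ft_force'],o['grip_width'])"
```

```text
side [ 0.6427 -0.1312  0.1227] 0.91 open 62.6624044765117 0.10638940328586885
top [ 0.6369 -0.1338  0.1226] 0.58 open 59.790779883407914 0.10464435396872158
side [ 0.639  -0.1329  0.1221] 0.95 open 60.9155553170801 0.10475229683077007
top [ 0.6384 -0.1327  0.1235] 0.72 open 60.39890676600327 0.10591877069090372
side [ 0.6383 -0.1326  0.1214] 0.56 open 60.64885857002215 0.10378103620381332
top [ 0.6379 -0.1308  0.1218] 0.9 open 60.32661712976388 0.10402411524915656
24.6 [ 0.65161163 -0.13156379  0.11661607] [ 0.21681096 -4.08571583  7.50685245] 0.4808709109193835
```

View pics/q60.png

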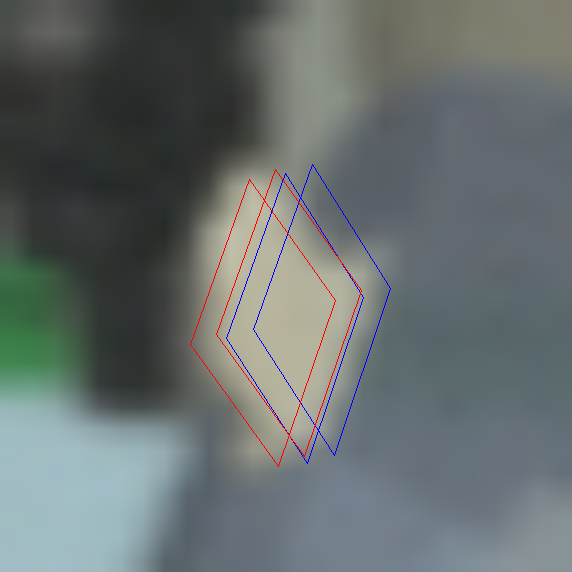

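Over 2.5 s the cover hasn't drifted. It reads about 60–61° and the grip on the tab is steady, so I'm handing in.

```bash
python3 -c "
from workcell import manip
print(manip.hand_in())"
```

```text
the job is handed in; nothing more can be done
None
```

I stood the pot mouth-up on the tray, then opened the bur stand's cover to about 60°. I handed in with the gripper still holding the cover there, at about 25 s of the 58 s allowed.

- **Pot:** the tool cannot tilt, so I gripped the pot across its diameter and turned it in the grip by pushing its lower edge against the tray's rear rim. I did this twice, shifting the grip once in between. The pot now stands free, about where it started. In the last look the mouth was at (0.574, 0.169, 0.054) and the base near z 0.01; the base reading is about 7 mm too high, and the picture shows the pot upright.
- **Cover:** I pinched the tab across its width with 50 N and moved it along the hinge arc.
    - **Angle:** the last six readings ran from 59.8° to 62.7°, averaging about 60.8°. Calibration and hinge position leave perhaps ±2° of doubt.
    - **Missed readings:** two earlier side-camera readings clearly landed on other objects, so I ignored them.
    - **Hold:** the cover and opening were steady for over 2 s before hand-in, with about 8 N at the wrist.
- **Weak point:** the pads slipped towards the tab's upper rear edge during the swing, so they hold only part of it.
- **Other items:** in the side view the egg, mirror and probe look unmoved. I did not measure the items off the tray.

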